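# Zero, stir, time: three light key taps

## Task

Start a timed stir on the lab bench by tapping three keys with the fingertips, in this order: the wide bar key of the balance, then the square key of the stirrer, then the large domed key of the timer. Press each lightly, just until it clicks down a few millimetres (it then stays down), and do not press the round keys of the balance and the stirrer or lean hard on any instrument. Nothing is to be picked up: leave the glassware and everything else where it stands.

Things in the scene. Friction and masses are not known exactly. Their poses are not given: they have to be found in the camera images.
- balance: white laboratory balance, 240 mm (its x) by 180 mm (its y), fixed to the bench; origin at the centre of its underside, z up, its front (key side) faces its -x, roughly towards the robot. Front deck 45 mm high with the keys, black sloping display behind them (up to about 65 mm high), then a round steel pan, top at 72 mm, centred 55 mm behind the origin, carrying a small dish
- bar_key_top (a point): centre of the top face of the balance's wide bar key (zero key), grey plastic, 22 mm along the balance's x by 54 mm along its y; at (-88, 28, 61) mm in the balance's frame when up; moves with the key. Stands 16 mm proud; travels 12 mm straight down, resisting with 2.6 N at first, 5 N at 5 mm, 8.4 N at 12 mm, then a hard stop.
- bar_key (a joint): travel of the balance's bar key: 0 m = fully up, 0.012 m = fully down, grows as pressed; the switch has clicked past 0.0035 m. Once pressed the key stays down where it is left; from deeper than about 5 mm it comes back to about 5 mm on release
- balance_round_key_top (a point): centre of the top of the balance's small round key, 22 mm in diameter, at (-88, -56, 61) mm in the balance's frame; not to be pressed. Stands 16 mm proud; travels 12 mm straight down, resisting with 2.6 N at first, 5 N at 5 mm, 8.4 N at 12 mm, then a hard stop.
- balance_round_key (a joint): travel of the balance's round key: 0 m = fully up, 0.012 m = fully down, grows as pressed; the switch has clicked past 0.0035 m. Once pressed the key stays down where it is left; from deeper than about 5 mm it comes back to about 5 mm on release
- stirrer: magnetic stirrer, 220 mm (its x) by 160 mm (its y), fixed; origin at the centre of its underside, front faces its -x. Front deck 45 mm high with the keys, behind it an aluminium block with a square white top plate, top at 71 mm, carrying a beaker whose centre is 40 mm behind the origin
- square_key_top (a point): centre of the top face of the stirrer's square key (start), grey plastic, 26 x 26 mm; at (-78, 38, 61) mm in the stirrer's frame when up; moves with the key. Stands 16 mm proud; travels 12 mm straight down, resisting with 2.6 N at first, 5 N at 5 mm, 8.4 N at 12 mm, then a hard stop.
- square_key (a joint): travel of the stirrer's square key: 0 m = fully up, 0.012 m = fully down, grows as pressed; the switch has clicked past 0.0035 m. Once pressed the key stays down where it is left; from deeper than about 5 mm it comes back to about 5 mm on release
- stirrer_round_key_top (a point): centre of the top of the stirrer's round key, 26 mm in diameter, at (-78, -38, 61) mm in the stirrer's frame; not to be pressed. Stands 16 mm proud; travels 12 mm straight down, resisting with 2.6 N at first, 5 N at 5 mm, 8.4 N at 12 mm, then a hard stop.
- stirrer_round_key (a joint): travel of the stirrer's round key: 0 m = fully up, 0.012 m = fully down, grows as pressed; the switch has clicked past 0.0035 m. Once pressed the key stays down where it is left; from deeper than about 5 mm it comes back to about 5 mm on release
- timer: small white bench timer, 110 x 110 mm, fixed; origin at the centre of its underside, front faces its -x. Deck 35 mm high with one key, a display ridge up to 58 mm high behind it
- dome_key_top (a point): top centre of the timer's single large round, low-domed key, grey plastic, 42 mm in diameter (flat over the middle 20 mm); at (-24, 0, 51) mm in the timer's frame when up; moves with the key. Stands 16 mm proud; travels 12 mm straight down, resisting with 2.6 N at first, 5 N at 5 mm, 8.4 N at 12 mm, then a hard stop.
- dome_key (a joint): travel of the timer's domed key: 0 m = fully up, 0.012 m = fully down, grows as pressed; the switch has clicked past 0.0035 m. Once pressed the key stays down where it is left; from deeper than about 5 mm it comes back to about 5 mm on release
- beaker: loose glass beaker, 52 mm in diameter, 70 mm tall, standing on the stirrer's plate (rim 141 mm above the bench); origin at the centre of its underside
- dish: loose white dish, 60 mm in diameter, 18 mm tall, on the balance's pan; origin under its centre
- vial_a: loose amber vial, 22 mm in diameter, 50 mm tall, standing on the bench beside the timer on its +y side; origin under its centre
- vial_b: loose clear vial, 22 mm in diameter, 50 mm tall, standing beside the timer on its -y side; origin under its centre
- jar: loose white jar, 48 mm in diameter, 65 mm tall, standing on the bench in front of the instruments; origin under its centre
- scoop: loose steel spoon with a wooden handle, 150 mm long, lying on the bench in front of the instruments
- carton: loose small cardboard carton, 35 x 100 x 30 mm, lying on the bench in front of the instruments; origin under its centre

How it is judged:
By the outcome, as a careful person would: the job done as asked, in the order asked, and still so for the second after the job is handed in, with the robot touching nothing.
It also fails if it takes over 56 s, if anything falls off the work surface, if the arm or the gripper's body presses on something with over 40 N, if the wrist force passes 120 N, or if a joint passes its speed limit or range.

## Robot

A 7-joint arm with a two-finger parallel gripper is mounted at the origin on the work surface. World frame = base frame: x ahead of the robot, y to its left, z up, the work surface at z = 0. Lengths are in m, angles in rad, forces in N, time in s.
With the tool pointing down it reaches from about 0.4 to 0.85 m from the base axis. Payload 4.5 kg.
Tool frame: the origin (TCP) lies on the centre line of the jaws, within the pads' length; the fingertips stand r.tip_extent ahead of it and the grasp point (between the pads) lies 2 mm behind it (r.tip_extent is the distance from the TCP to the fingertips, in m); z points along the fingers, y is the line along which they close (so a half turn about z gives the same grasp; the last joint's range is limited). The gripper opens to 85 mm and grips with 20 to 120 N. Pads are 22 mm wide; open, the fingers measure 114 mm over their backs; the gripper's body (76 mm by 85 mm) begins 54 mm behind the grasp point. The pads swing forward as they close: fully open they stand 13 mm farther back than shut.
Start: joints at [1.381, 0.689, -0.195, 1.565, 0.157, 0.902, -0.215], TCP at [0.139, -0.609, 0.248] pointing down, gripper open.
Joint ranges: [-3.01, 3.01], [-0.46, 2.08], [-1.47, 1.51], [0.13, 2.56], [-1, 4.14], [0.04, 2.09], [-2.66, 2.66]. Speed limits (rad/s): [2.57, 2.57, 3.14, 3.14, 3.14, 3.14, 3.14].

## Interface

Orientations are given as a rotation vector (axis times angle).
In Python, from cell import r gives the robot as it stands.
- The arm moves only by the tool send_rows, never from a script. Its arguments are lists of equal length, an entry for each row: "dr": the turn, a rotation vector about the tool's x, y, z in units of 180 degrees (1.0 is 180 degrees), a list of three; "linear": the shift along the tool's x, y, z in units of 100 mm (1.0 is 100 mm), a list of three; "claw": the finger opening in mm, from 0 to 85.4. A call has 1 to 10 rows; each row is the pose to reach, as a shift and turn from the pose commanded when the call began, along the tool's axes at that moment, turning the shorter way round; what a row does not reach only later rows make up. A row lasts 1/12 s, in which the tool goes at most 41.7 mm and 7.16 degrees, less where a joint would pass 70% of its speed; a pose out of reach is approached as far as the arm can. A call with a number of a shift or a turn outside -1 to 1 is refused whole. A call with a gripper value outside its range is refused whole. The fingers move at their own pace and stop on an object; "grip_force" is the grip in N (left out, the last holds). Time passes only in rows, so rows that repeat a pose let the fingers close. It gives the time, the measured TCP pose, the force, the opening and the grip force at its end, in the units of the state.
- r.observe(): the state, without advancing time (a new reading comes with each control period).
- r.grab_frame(name): name is "scene" or "top" or "wrist"; returns the picture (400x640x3 uint8, red, green, blue); there is no depth.
- r.get_calibration(name): a dict with "K" (3x3 intrinsics, pixels), "rvec" (rotation vector, rad) and "tvec" (3), from world to camera coordinates, as OpenCV has them. Camera axes: x right, y down, z forward; pixel columns grow to the right and rows downward; lengths in m; the calibration is good to about 2 mm. A picture is of the moment at which its call begins: read the wrist's pose just before it. get_calibration takes no time and is no camera call; for the wrist camera it gives the pose at the moment of the call.
- r.job_done(): hands the job in; it is judged then, once.
The state is a dict: "time": time; "qpos": joint angles; "joint_vel": joint speeds; "joint_torque": joint torques, N m; "ee_pos": TCP position; "orientation": TCP orientation; "force": force on the tool from outside, world axes, zero at the start; "wrist_torque": the same for the moment, N m; "width": finger opening in m; "finger_force": force on a finger pad.
Only numpy, scipy, OpenCV 4.12 (cv2) and the standard library are available. Lean on these libraries where they do the work, as an engineer would, in place of code of your own. Each camera call takes 0.05 s, during which the arm holds its last target. There are 200 camera calls.

## Working session

There is one attempt and no reset: what is moved stays moved. The work goes in short steps, Python scripts to look and compute and a tool call to move; the robot and the scene stay as the last step left them, time stands still between calls to the robot, and variables do not carry over. Pictures are saved under pics/ and viewed, at most 10 in all, crops included, and the job is handed in when it is done.

Besides the shell and the picture viewer there is one more tool, called after "Emit:" in YAML: its name, and indented under it one key for each argument. send_rows: Moves the arm, as the interface text tells. Shifts and turns lie within -1 to 1; 1 stands for 100 mm of shift or 180 degrees of turn. Its arguments: {"type":"object","properties":{"dr":{"type":"array","items":{"type":"array","items":{"type":"number"}}},"linear":{"type":"array","items":{"type":"array","items":{"type":"number"}}},"claw":{"type":"array","items":{"type":"number"}},"grip_force":{"type":"number"}},"required":["dr","linear","claw"]}

```bash
ls; mkdir -p pics; python3 - <<'E'
from cell import r
import cv2
s=r.observe();print(s['time'],s['ee_pos'],s['orientation'],s['width'],s['force'],r.tip_extent)
for n in("scene","top"):
    im=r.grab_frame(n);cv2.imwrite(f"pics/{n}0.png",im[:,:,::-1]);c=r.get_calibration(n);print(n,c)
E
```

```text
pics
0.0 [ 0.13850269 -0.6088218   0.2474702 ] [-3.12013622e+00 -3.50779750e-01  6.02810872e-04] 0.08522575424790713 [ 0.06639441 -0.25606218 -0.55074513] 0.017
scene {'K': array([[442.0521278 ,   0.        , 317.2334622 ],
       [  0.        , 442.0521278 , 196.12434879],
       [  0.        ,   0.        ,   1.        ]]), 'rvec': array([ 1.9911102 ,  0.85562844, -0.48456906]), 'tvec': array([-0.36616702, -0.12471138,  1.38165838])}
top {'K': array([[436.06947301,   0.        , 321.95362018],
       [  0.        , 436.06947301, 201.48748537],
       [  0.        ,   0.        ,   1.        ]]), 'rvec': array([ 2.22034919, -2.15665228,  0.03961257]), 'tvec': array([0.00805421, 0.51952281, 1.19158895])}
```

View pics/top0.png

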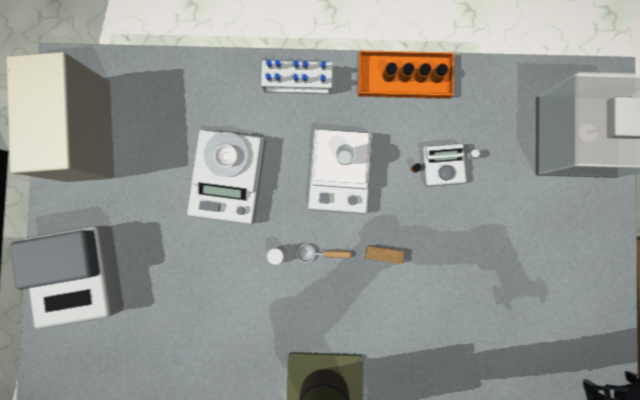

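View pics/scene0.png

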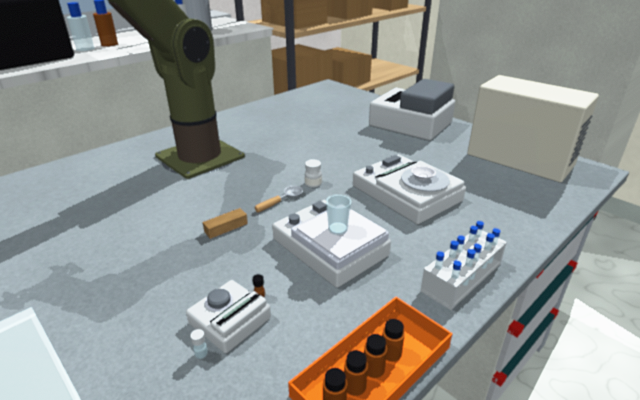

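Top view: bar key (211,206), balance round (241,210), square key (325,198), stirrer round (352,200), dome (447,172). In the scene view, the same keys are at about (391,160), (372,168), (320,207), (294,218) and (218,298). I'll refine these with masks and triangulate.

```bash
cat > h.py <<'E'
import cv2,numpy as np
from cell import r
def cam(n):
    c=r.get_calibration(n);R=cv2.Rodrigues(c['rvec'])[0];return c['K'],R,np.asarray(c['tvec']).ravel()
def ray(c,p):
    K,R,t=c;d=R.T@np.linalg.solve(K,[p[0],p[1],1.]);return -R.T@t,d
def plane(c,p,z):
    o,d=ray(c,p);return o+d*(z-o[2])/d[2]
def tri(c1,p1,c2,p2):
    P=[c[0]@np.c_[c[1],c[2]] for c in(c1,c2)]
    X=cv2.triangulatePoints(P[0],P[1],np.array(p1,float).reshape(2,1),np.array(p2,float).reshape(2,1)).ravel();return X[:3]/X[3]
def proj(c,X): 
    x=c[0]@(c[1]@np.asarray(X)+c[2]);return x[:2]/x[2]
E
python3 - <<'E'
from h import *
for n,b in(("top",(180,120,480,225)),("scene",(180,140,420,320))):
    g=cv2.imread(f"pics/{n}0.png");x0,y0,x1,y1=b;c=g[y0:y1,x0:x1]
    cv2.imwrite(f"pics/{n}c.png",cv2.resize(c,None,fx=2.6 if n=="top" else 3,fy=2.6 if n=="top" else 3,interpolation=cv2.INTER_CUBIC))
t=cv2.imread("pics/top0.png",0)
for n,(u,v) in dict(bar=(211,206),br=(241,210),sq=(325,198),sr=(352,200),dome=(447,172)).items():
    print(n);print(t[v-8:v+9,u-14:u+15:1] if n=="bar" else t[v-7:v+8:2,u-10:u+11:2])
E
```

```text
bar
[[224 224 224 222 221 221 221 221 222 223 224 224 224 224 224 224 223 224
  223 223 222 220 218 216 214 209 207 206 202]
 [224 224 222 217 210 208 209 210 214 217 218 220 221 221 221 222 223 223
  224 223 223 223 223 224 224 224 224 224 223]
 [224 223 219 206 197 194 192 192 192 187 188 194 198 201 206 209 213 217
  220 220 220 221 222 223 224 224 224 224 224]
 [224 221 200 172 161 155 147 149 151 147 146 149 156 169 180 177 174 184
  195 198 202 206 211 216 221 223 224 224 224]
 [224 219 187 147 135 134 131 133 133 126 121 119 123 133 142 145 143 147
  151 157 169 180 178 183 202 213 215 216 217]
 [223 216 182 142 129 128 128 129 128 125 123 123 126 127 130 134 132 127
  126 128 136 137 137 151 168 175 177 180 187]
 [223 209 173 139 128 127 127 127 127 126 126 127 127 127 127 128 127 125
  125 126 128 120 109 124 151 162 164 165 175]
 [222 205 168 137 128 128 127 127 127 127 127 126 128 127 127 127 127 126
  127 127 125 113  98 119 150 162 165 165 174]
 [221 198 160 135 128 128 128 128 127 127 127 128 127 128 127 127 128 127
  127 126 122 106  94 127 157 165 165 166 174]
 [220 1
[... 1783 characters left out ...]
23 209 195 168 187 183 198 207 224]
 [225 225 216 180 136 127 128 145 167 175 219]
 [225 225 217 153 129 128 127 134 164 168 203]
 [225 226 223 155 129 129 129 134 165 168 204]
 [225 225 225 191 137 131 133 160 186 203 222]
 [225 225 223 220 206 190 206 223 225 225 226]
 [225 225 225 225 226 226 226 226 226 225 225]]
dome
[[223 216 198 168 139 136 144 179 211 221 221]
 [223 201 136 114 118 116 113 110 150 214 221]
 [212 150 113 123 123 121 116 112 119 175 219]
 [202 125 123 127 125 122 120 115 105 154 214]
 [206 128 128 131 128 126 122 117 107 156 214]
 [214 143 124 131 132 129 124 116 116 173 219]
 [219 191 116 120 129 127 120 115 151 203 221]
 [220 219 195 139 117 122 140 183 214 222 221]]
```

View pics/topc.png

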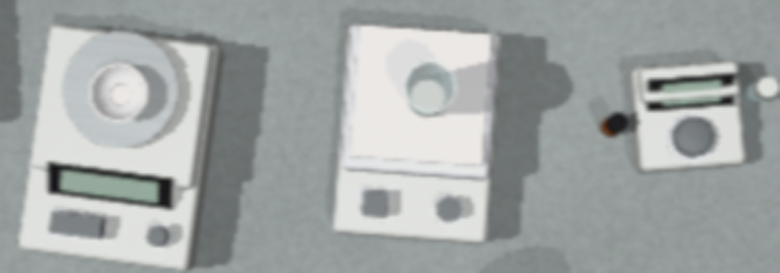

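View pics/scenec.png

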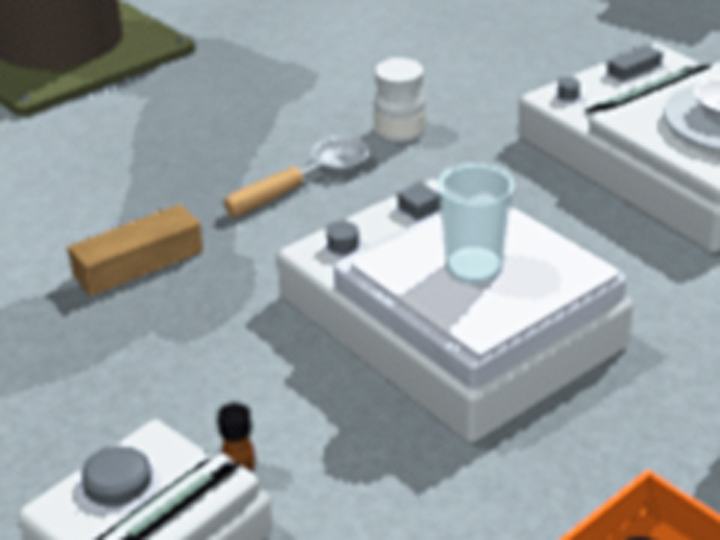

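Crops show top faces: bar at top px (210,206) / scene (393,160); square (324,198) / (320,205); dome (447,173) / (219,295). Refining.

```bash
python3 - <<'E'
from h import *
T=cam("top");S=cam("scene");t=cv2.imread("pics/top0.png",0);s=cv2.imread("pics/scene0.png",0)
seeds=dict(bar=((210,206),(393,160),.061),br=((239,210),(369,169),.061),sq=((324,198),(320,205),.061),sr=((352,200),(294,217),.061),dome=((447,173),(219,295),.051))
def cen(g,p,lo,hi,rad=18):
    m=((g>=lo)&(g<=hi)).astype(np.uint8);n,l,st,c=cv2.connectedComponentsWithStats(m,connectivity=4)
    k=l[p[1],p[0]];return c[k],st[k]
W={}
for n,(a,b,z) in seeds.items():
    ca,sa=cen(t,a,112,150) if n!="dome" else cen(t,a,80,160)
    cb,sb=cen(s,b,s[b[1],b[0]]-12,s[b[1],b[0]]+25)
    X=plane(T,ca,z);W[n]=X
    print(n,ca.round(1),sa,"| scene",cb.round(1),sb,s[b[1],b[0]],"tri",tri(T,ca,S,cb).round(4),"top-plane",X.round(4),"scene-plane",plane(S,cb,z).round(4),"proj",proj(S,X).round(1))
for a,b in(("bar","br"),("sq","sr")):
    d=(W[b]-W[a])[:2];print(a,np.linalg.norm(d),"yaw",np.degrees(np.arctan2(d[0],-d[1])))
E
```

```text
bar [208.9 205.5] [200 201  20  10 153] | scene [391.2 159.7] [383 157  16   6  28] 108 tri [0.4958 0.3226 0.0559] top-plane [0.4973 0.3228 0.061 ] scene-plane [0.5007 0.3124 0.061 ] proj [392.6 158.1]
br [240.8 210.4] [237 207   9   8  49] | scene [370.2 169.3] [367 168   6   5  11] 96 tri [0.4875 0.2394 0.0533] top-plane [0.4868 0.2374 0.061 ] scene-plane [0.4968 0.2289 0.061 ] proj [369.4 166.9]
sq [324.2 197.6] [320 193  10  10  87] | scene [318.6 203.7] [312 200  14   8  53] 133 tri [0.5259 0.0153 0.0617] top-plane [0.5272 0.0167 0.061 ] scene-plane [0.524  0.0146 0.061 ] proj [320.2 203.9]
sr [352.7 199.9] [349 196   9   9  62] | scene [293.2 215.8] [289 213  10   6  45] 135 tri [ 0.5223 -0.06    0.0615] top-plane [ 0.5233 -0.0589  0.061 ] scene-plane [ 0.5209 -0.0607  0.061 ] proj [294.5 215.9]
dome [446.7 172.2] [439 165  17  16 211] | scene [218.5 294.9] [208 289  22  13 218] 133 tri [ 0.6051 -0.3104  0.0479] top-plane [ 0.6053 -0.3088  0.051 ] scene-plane [ 0.6074 -0.3126  0.051 ] proj [219.7 293.2]
bar 0.08605887141151636 yaw -7.050696115912499
sq 0.07566901504027587 yaw -2.9359877292805057
```

Key spacings (86 vs 84 mm, 75.7 vs 76 mm) and triangulated heights (about 61 and 48 mm) check out. First I'll close the fingers and square the tool to the world axes.

```bash
cat >> h.py <<'E'
from scipy.spatial.transform import Rotation as Ro
def delta(p,yaw=0.):
    s=r.observe();R=Ro.from_rotvec(s['orientation']);D=Ro.from_euler('z',yaw,degrees=True)*Ro.from_rotvec([np.pi,0,0])
    print('t',round(s['time'],2),'pos',s['ee_pos'].round(4),'rv',s['orientation'].round(3),'q',s['qpos'].round(2),'F',s['force'].round(2),'w',round(s['width'],4))
    print('linear',(R.inv().apply(np.asarray(p)-s['ee_pos'])/.1).round(3),'dr',((R.inv()*D).as_rotvec()/np.pi).round(4))
E
python3 -c "
from h import *
delta([.24,-.55,.25])"
```

```text
t 0.1 pos [ 0.1386 -0.6089  0.2476] rv [-3.12  -0.351  0.   ] q [ 1.38  0.69 -0.19  1.57  0.16  0.9  -0.22] F [-0.33  0.32 -0.95] w 0.0854
linear [ 1.12  -0.349 -0.024] dr [-0.0005  0.0001  0.0713]
```

Emit:
send_rows:
  dr:
    - [0,0,0.035]
    - [0,0,0.0713]
    - [0,0,0.0713]
    - [0,0,0.0713]
    - [0,0,0.0713]
  linear:
    - [0.25,-0.08,0]
    - [0.5,-0.16,0]
    - [0.75,-0.24,0]
    - [1,-0.32,0]
    - [1,-0.32,0]
  claw: [0,0,0,0,0]
  grip_force: 20

```text
time: 0.52
ee_pos: [0.2363, -0.5518, 0.248]
orientation: [-3.138, -0.014, -0.007]
force: [0.2, 1.5, 0.4]
width: 0.0254
finger_force: 0.0
```

```bash
python3 -c "
from h import *
delta([.497,.322,.15])"
```

```text
t 0.52 pos [ 0.2363 -0.5518  0.248 ] rv [-3.138 -0.014 -0.007] q [ 1.17  0.65 -0.13  1.64  0.1   0.85 -0.56] F [0.22 1.49 0.36] w 0.0254
linear [ 2.682 -8.71   1.024] dr [-0.0012 -0.0015  0.0029]
```

Emit:
send_rows:
  dr:
    - [0,0,0]
    - [0,0,0]
    - [0,0,0]
    - [0,0,0]
    - [0,0,0]
  linear:
    - [0.25,-0.25,0]
    - [0.5,-0.5,0]
    - [0.75,-0.75,0]
    - [1,-1,0]
    - [1,-1,0]
  claw: [0,0,0,0,0]

```text
time: 0.93
ee_pos: [0.3366, -0.4489, 0.2481]
orientation: [-3.136, -0.019, -0.007]
force: [0.2, 0.7, -0.4]
width: 0.0
finger_force: 0.0
```

Emit:
send_rows:
  dr:
    - [0,0,0]
    - [0,0,0]
    - [0,0,0]
    - [0,0,0]
    - [0,0,0]
  linear:
    - [0.25,-0.25,0]
    - [0.5,-0.5,0]
    - [0.75,-0.75,0]
    - [1,-1,0]
    - [1,-1,0]
  claw: [0,0,0,0,0]

```text
time: 1.35
ee_pos: [0.4361, -0.3485, 0.2482]
orientation: [-3.136, -0.02, -0.008]
force: [1.3, 0.8, 0.4]
width: 0.0
finger_force: 0.0
```

Emit:
send_rows:
  dr:
    - [0,0,0]
    - [0,0,0]
    - [0,0,0]
    - [0,0,0]
    - [0,0,0]
  linear:
    - [0.15,-0.25,0]
    - [0.3,-0.5,0]
    - [0.45,-0.75,0]
    - [0.6,-1,0]
    - [0.6,-1,0]
  claw: [0,0,0,0,0]

```text
time: 1.77
ee_pos: [0.4931, -0.2491, 0.2481]
orientation: [-3.137, -0.016, -0.004]
force: [0.6, 1.0, 0.1]
width: 0.0001
finger_force: 0.0
```

Emit:
send_rows:
  dr:
    - [0,0,0]
    - [0,0,0]
    - [0,0,0]
    - [0,0,0]
  linear:
    - [0,-0.3,0]
    - [0,-0.6,0]
    - [0,-1,0]
    - [0,-1,0]
  claw: [0,0,0,0]

```text
time: 2.1
ee_pos: [0.4895, -0.147, 0.248]
orientation: [-3.135, -0.018, 0.002]
force: [0.4, 0.6, -0.1]
width: 0.0
finger_force: 0.0
```

```bash
python3 -c "
from h import *
delta([.497,.322,.15])"
```

```text
t 2.1 pos [ 0.4895 -0.147   0.248 ] rv [-3.135e+00 -1.800e-02  2.000e-03] q [ 0.25  0.54 -0.07  1.91  0.05  0.7  -1.41] F [ 0.42  0.58 -0.15] w 0.0
linear [ 0.132 -4.683  1.01 ] dr [-0.0021  0.0004  0.0038]
```

Emit:
send_rows:
  dr:
    - [0,0,0]
    - [0,0,0]
    - [0,0,0]
    - [0,0,0]
  linear:
    - [0,-0.3,0]
    - [0,-0.6,0]
    - [0,-1,0]
    - [0,-1,0]
  claw: [0,0,0,0]

```text
time: 2.43
ee_pos: [0.4895, -0.047, 0.2481]
orientation: [-3.136, -0.02, 0.0]
force: [-0.4, 0.4, -0.2]
width: -0.0001
finger_force: 0.0
```

Emit:
send_rows:
  dr:
    - [0,0,0]
    - [0,0,0]
    - [0,0,0]
    - [0,0,0]
  linear:
    - [0,-0.3,0]
    - [0,-0.6,0]
    - [0,-1,0]
    - [0,-1,0]
  claw: [0,0,0,0]

```text
time: 2.77
ee_pos: [0.4894, 0.0532, 0.2482]
orientation: [-3.135, -0.021, -0.001]
force: [0.1, 0.9, -0.6]
width: 0.0001
finger_force: 0.0
```

Emit:
send_rows:
  dr:
    - [0,0,0]
    - [0,0,0]
    - [0,0,0]
    - [0,0,0]
    - [0,0,0]
  linear:
    - [0,-0.3,0]
    - [0,-0.6,0]
    - [0,-1,0]
    - [0,-1,0]
    - [0,-1,0]
  claw: [0,0,0,0,0]

```text
time: 3.18
ee_pos: [0.489, 0.1467, 0.2481]
orientation: [-3.14, -0.01, 0.001]
force: [0.2, 0.2, 0.7]
width: -0.0001
finger_force: 0.0
```

```bash
python3 -c "
from h import *
delta([.497,.322,.15])
im=r.grab_frame('wrist');cv2.imwrite('pics/w1.png',im[:,:,::-1])
W=cam('wrist')
for n,p in dict(bar=[.497,.322,.061],br=[.487,.237,.061]).items(): print(n,proj(W,p).round(1))"
```

```text
t 3.18 pos [0.489  0.1467 0.2481] rv [-3.14e+00 -1.00e-02  1.00e-03] q [-0.36  0.54 -0.03  1.91  0.02  0.69 -1.97] F [0.24 0.18 0.68] w -0.0001
linear [ 0.091 -1.751  0.983] dr [-0.0005  0.0001  0.002 ]
bar [136.4 176.8]
br [221.7 186.7]
```

View pics/w1.png

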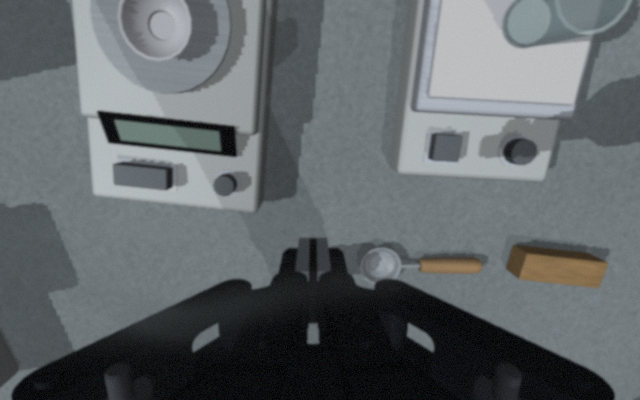

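Wrist view: bar key top near (142,173), balance round (226,182), square (445,146), stirrer round (521,150); measure them.

```bash
python3 - <<'E'
from h import *
W=cam('wrist');T=cam('top');g=cv2.imread('pics/w1.png',0)
print(g[158:194:2,106:182:4]);print(g[126:166:2,424:468:3])
tp=dict(bar=(209.3,205.5),br=(240.4,210.3),sq=(324.2,197.6),sr=(352.5,199.9))
for n,p in dict(bar=(140,172),br=(225,182),sq=(446,144),sr=(522,150)).items():
    v=int(np.median(g[p[1]-1:p[1]+2,p[0]-1:p[0]+2]))
    k,l,st,c=cv2.connectedComponentsWithStats((abs(g.astype(int)-v)<14).astype(np.uint8),connectivity=4)
    i=l[p[1],p[0]];q=c[i];b=st[i];print(n,v,q.round(1),b,'plane',plane(W,q,.061).round(4),'tri top',tri(W,q,T,tp[n]).round(4))
E
```

```text
[[186 181 183 172 166 165 162 143 163 155 164 171 174 177 178 180 181 181
  177]
 [186 184 185 174 159 157 143 112 131 112 137 137 146 160 157 169 175 180
  180]
 [183 183 173 132  88  90  86  92  96  98 104 104 122 123 116 145 145 173
  172]
 [184 184 117  75  60  55  52  53  54  68  75  85  95  95 101 108 115 144
  140]
 [186 182 112 101 100  92  86  75  65  53  49  49  48  62  70  79  97 121
  122]
 [184 184 113 108 108 103 101 100  98  92  88  81  74  63  54  44  48 118
  119]
 [186 181 113 106 108 106 107 103 104 104 103 104  99  95  92  60  34 117
  121]
 [187 185 116 110 107 105 104 103 103 104 102 103 102 102 101  66  28 119
  121]
 [185 182 116 106 108 107 105 107 103 104 103 102 104  98 100  66  33 118
  122]
 [186 184 123 106 103 105 104 103 103 100 103 101  99 105 101  67  34 119
  122]
 [186 184 121 107 106 106 103 104 104 100 103 101  99 100  99  64  32 120
  120]
 [186 184 123 107 107 105 107 104 105 103 103 102 102 102 105  65  33 118
  115]
 [183 186 131 108 106 104 105 107 106 104 104 106 100 100 101  65  31 120
  120]
 [186 184 155 124 115 109 106 104 102 105 104 1
[... 1335 characters left out ...]
96  96  93  93  93 119 142 165]
 [171 161  88  86  94  95  98  96  92  95  94  98 144 162 174]
 [174 178 162 130 120 116 116 111 105 102  99 111 171 175 174]
 [177 175 179 177 173 171 171 166 159 160 152 158 174 176 176]
 [176 176 178 174 177 178 178 180 176 180 176 175 176 179 175]]
bar 104 [139.3 176.7] [114 164  54  26 954] plane [0.4971 0.319  0.061 ] tri top [0.497  0.3231 0.0549]
br 85 [223.4 185.5] [215 175  19  21 271] plane [0.4883 0.2351 0.061 ] tri top [0.4869 0.2393 0.0522]
sq 94 [447.2 146.5] [432 133  31  28 690] plane [0.5279 0.0129 0.061 ] tri top [0.5274 0.0165 0.0687]
sr 66 [522.8 149. ] [506 138  30  25 380] plane [ 0.5256 -0.0616  0.061 ] tri top [ 0.5241 -0.0584  0.0655]
```

Measurements agree within about 4 mm; bar target is (0.496, 0.321).

Emit:
send_rows:
  dr:
    - [0,0,0]
    - [0,0,0]
    - [0,0,0]
    - [0,0,0]
    - [0,0,0]
  linear:
    - [0,-0.3,0]
    - [0,-0.6,0]
    - [0,-0.9,0]
    - [0,-0.9,0]
    - [0,-0.9,0]
  claw: [0,0,0,0,0]

```text
time: 3.65
ee_pos: [0.4894, 0.234, 0.248]
orientation: [3.141, 0.002, -0.001]
force: [0.8, 0.2, 0.6]
width: 0.0001
finger_force: 0.0
```

Emit:
send_rows:
  dr:
    - [0,0,0]
    - [0,0,0]
    - [0,0,0]
    - [0,0,0]
    - [0,0,0]
    - [0,0,0]
    - [0,0,0]
    - [0,0,0]
  linear:
    - [0.06,-0.3,0]
    - [0.06,-0.6,0]
    - [0.06,-0.8,0.2]
    - [0.06,-0.8,0.5]
    - [0.06,-0.8,0.8]
    - [0.06,-0.8,1]
    - [0.06,-0.8,1]
    - [0.06,-0.8,1]
  claw: [0,0,0,0,0,0,0,0]

```text
time: 4.32
ee_pos: [0.4958, 0.3109, 0.1477]
orientation: [3.139, -0.005, -0.003]
force: [0.2, 0.8, 0.4]
width: -0.0002
finger_force: 0.0
```

```bash
python3 -c "
from h import *
delta([.496,.321,.09])"
```

```text
t 4.32 pos [0.4958 0.3109 0.1477] rv [ 3.139e+00 -5.000e-03 -3.000e-03] q [-0.64  0.77 -0.    1.78  0.01  0.59 -2.22] F [0.19 0.78 0.36] w -0.0002
linear [ 0.003 -0.102  0.577] dr [ 0.0009  0.0005 -0.001 ]
```

Emit:
send_rows:
  dr:
    - [0,0,0]
    - [0,0,0]
    - [0,0,0]
    - [0,0,0]
    - [0,0,0]
  linear:
    - [0,-0.1,0.2]
    - [0,-0.1,0.4]
    - [0,-0.1,0.58]
    - [0,-0.1,0.58]
    - [0,-0.1,0.58]
  claw: [0,0,0,0,0]

```text
time: 4.73
ee_pos: [0.4963, 0.3231, 0.0914]
orientation: [3.141, -0.002, 0.002]
force: [0.5, -0.2, 1.6]
width: 0.0001
finger_force: 0.0
```

Emit:
send_rows:
  dr:
    - [0,0,0]
    - [0,0,0]
    - [0,0,0]
    - [0,0,0]
    - [0,0,0]
  linear:
    - [0,0,0.03]
    - [0,0,0.06]
    - [0,0,0.08]
    - [0,0,0.08]
    - [0,0,0.08]
  claw: [0,0,0,0,0]

```text
time: 5.15
ee_pos: [0.4954, 0.324, 0.0826]
orientation: [-3.141, 0.0, -0.001]
force: [0.6, 0.4, 0.4]
width: -0.0002
finger_force: 0.0
```

```bash
python3 -c "
from h import *
delta([.496,.321,.073])
im=r.grab_frame('wrist');cv2.imwrite('pics/w2.png',im[:,:,::-1])"
```

```text
t 5.15 pos [0.4954 0.324  0.0826] rv [-3.141e+00  0.000e+00 -1.000e-03] q [-0.65  0.88 -0.    1.79  0.01  0.47 -2.23] F [0.63 0.38 0.35] w -0.0002
linear [0.006 0.03  0.096] dr [-0.0001 -0.0001 -0.0001]
```

View pics/w2.png

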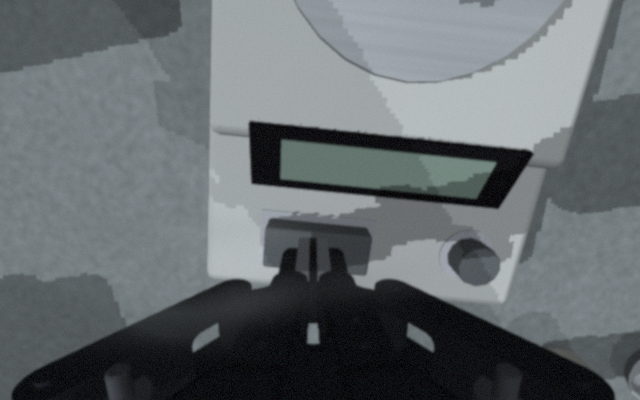

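Wrist view: fingers (x≈313) sit over the middle of the bar key (265–371), with the tip edge (v≈238) just inside its far top edge, well away from the round key (473,262). Pressing in small steps.

Emit:
send_rows:
  dr:
    - [0,0,0]
    - [0,0,0]
    - [0,0,0]
    - [0,0,0]
  linear:
    - [0,0,0.02]
    - [0,0,0.04]
    - [0,0,0.05]
    - [0,0,0.05]
  claw: [0,0,0,0]

```text
time: 5.53
ee_pos: [0.4954, 0.3239, 0.0771]
orientation: [3.141, -0.0, 0.0]
force: [0.4, 0.4, -0.0]
width: -0.0001
finger_force: 0.0
```

Emit:
send_rows:
  dr:
    - [0,0,0]
    - [0,0,0]
    - [0,0,0]
    - [0,0,0]
  linear:
    - [0,0,0.01]
    - [0,0,0.02]
    - [0,0,0.02]
    - [0,0,0.02]
  claw: [0,0,0,0]

```text
time: 5.87
ee_pos: [0.4953, 0.3239, 0.0753]
orientation: [3.142, -0.0, 0.0]
force: [-1.0, 0.9, 2.5]
width: 0.0001
finger_force: 1.0
```

Emit:
send_rows:
  dr:
    - [0,0,0]
    - [0,0,0]
    - [0,0,0]
    - [0,0,0]
  linear:
    - [0,0,0.01]
    - [0,0,0.02]
    - [0,0,0.02]
    - [0,0,0.02]
  claw: [0,0,0,0]

```text
time: 6.2
ee_pos: [0.4953, 0.3239, 0.0732]
orientation: [3.142, -0.0, 0.0]
force: [-0.7, -0.0, 2.7]
width: 0.0002
finger_force: 1.6
```

Emit:
send_rows:
  dr:
    - [0,0,0]
    - [0,0,0]
    - [0,0,0]
    - [0,0,0]
  linear:
    - [0,0,0.01]
    - [0,0,0.02]
    - [0,0,0.02]
    - [0,0,0.02]
  claw: [0,0,0,0]

```text
time: 6.53
ee_pos: [0.4953, 0.3239, 0.0712]
orientation: [3.141, -0.0, 0.0]
force: [-0.4, -0.7, 2.9]
width: 0.0003
finger_force: 1.9
```

Emit:
send_rows:
  dr:
    - [0,0,0]
    - [0,0,0]
    - [0,0,0]
    - [0,0,0]
  linear:
    - [0,0,0.01]
    - [0,0,0.015]
    - [0,0,0.015]
    - [0,0,0.015]
  claw: [0,0,0,0]

```text
time: 6.87
ee_pos: [0.4953, 0.3239, 0.0698]
orientation: [3.142, -0.0, 0.0]
force: [-1.1, -1.1, 4.8]
width: -0.0
finger_force: 2.5
```

Emit:
send_rows:
  dr:
    - [0,0,0]
    - [0,0,0]
    - [0,0,0]
    - [0,0,0]
  linear:
    - [0,0,0]
    - [0,0,0]
    - [0,0,0]
    - [0,0,0]
  claw: [0,0,0,0]

```text
time: 7.2
ee_pos: [0.4953, 0.324, 0.0698]
orientation: [-3.142, 0.0, -0.0]
force: [-0.7, -1.0, 4.9]
width: 0.0002
finger_force: 2.5
```

Emit:
send_rows:
  dr:
    - [0,0,0]
    - [0,0,0]
    - [0,0,0]
    - [0,0,0]
  linear:
    - [0,0,0.005]
    - [0,0,0.01]
    - [0,0,0.01]
    - [0,0,0.01]
  claw: [0,0,0,0]

```text
time: 7.53
ee_pos: [0.4953, 0.3239, 0.0689]
orientation: [-3.142, 0.0, -0.0]
force: [-1.1, -0.6, 6.0]
width: 0.0
finger_force: 2.9
```

Emit:
send_rows:
  dr:
    - [0,0,0]
    - [0,0,0]
    - [0,0,0]
    - [0,0,0]
    - [0,0,0]
    - [0,0,0]
  linear:
    - [0,0,-0.05]
    - [0,0,-0.3]
    - [0,0,-0.6]
    - [0,0,-0.9]
    - [0,0,-1]
    - [0,0,-1]
  claw: [0,0,0,0,0,0]

```text
time: 8.03
ee_pos: [0.4969, 0.3249, 0.1715]
orientation: [-3.138, 0.001, -0.007]
force: [0.5, 0.6, -0.7]
width: -0.0001
finger_force: 0.0
```

```bash
python3 -c "
from h import *
delta([.527,.015,.17])
im=r.grab_frame('wrist');cv2.imwrite('pics/w3.png',im[100:,100:600,::-1])"
```

```text
t 8.03 pos [0.4969 0.3249 0.1715] rv [-3.138e+00  1.000e-03 -7.000e-03] q [-0.66  0.74 -0.    1.75  0.    0.65 -2.23] F [ 0.48  0.62 -0.71] w -0.0001
linear [0.302 3.099 0.006] dr [-0.001  -0.0015 -0.0001]
```

View pics/w3.png

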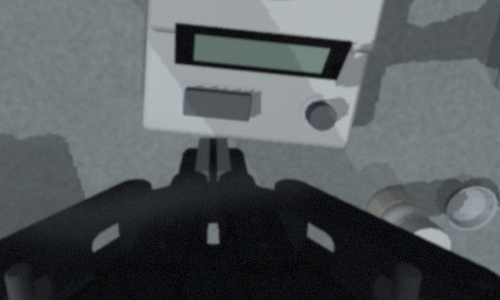

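The bar key is now visibly lower (217,104), with the round key unpressed (320,114). On to the square key.

Emit:
send_rows:
  dr:
    - [0,0,0]
    - [0,0,0]
    - [0,0,0]
    - [0,0,0]
    - [0,0,0]
  linear:
    - [0,0.25,-0.2]
    - [0,0.5,-0.2]
    - [0,0.8,-0.2]
    - [0,1,-0.2]
    - [0,1,-0.2]
  claw: [0,0,0,0,0]

```text
time: 8.5
ee_pos: [0.4943, 0.2168, 0.1868]
orientation: [3.135, -0.012, -0.007]
force: [0.8, -0.2, -0.8]
width: -0.0001
finger_force: 0.0
```

Emit:
send_rows:
  dr:
    - [0,0,0]
    - [0,0,0]
    - [0,0,0]
    - [0,0,0]
    - [0,0,0]
  linear:
    - [0.08,0.25,0]
    - [0.15,0.5,0]
    - [0.2,0.75,0]
    - [0.3,1,0]
    - [0.3,1,0]
  claw: [0,0,0,0,0]

```text
time: 8.92
ee_pos: [0.5262, 0.1171, 0.1871]
orientation: [3.136, -0.013, -0.003]
force: [-0.3, -1.1, -0.2]
width: 0.0001
finger_force: 0.0
```

Emit:
send_rows:
  dr:
    - [0,0,0]
    - [0,0,0]
    - [0,0,0]
    - [0,0,0]
    - [0,0,0]
    - [0,0,0]
  linear:
    - [0,0.25,0]
    - [0,0.5,0]
    - [0,0.75,0]
    - [0,1,0]
    - [0,1,0]
    - [0,1,0]
  claw: [0,0,0,0,0,0]

```text
time: 9.42
ee_pos: [0.5245, 0.0226, 0.1874]
orientation: [3.141, -0.005, -0.004]
force: [-0.6, 1.4, 0.1]
width: 0.0
finger_force: 0.0
```

```bash
python3 - <<'E'
from h import *
delta([.527,.015,.09])
im=r.grab_frame('wrist');cv2.imwrite('pics/w4.png',im[:,:,::-1]);W=cam('wrist')
for p in([.5275,.015,.061],[.5245,-.06,.061]): print(proj(W,p).round(1))
g=cv2.cvtColor(im,cv2.COLOR_RGB2GRAY)
k,l,st,c=cv2.connectedComponentsWithStats(((g>78)&(g<140)).astype(np.uint8),connectivity=4)
for i in range(1,k):
    if 300<st[i][4]<4000: print(c[i].round(1),st[i],plane(W,c[i],.061).round(4))
E
```

```text
t 9.42 pos [0.5245 0.0226 0.1874] rv [ 3.141 -0.005 -0.004] q [-0.09  0.65 -0.07  1.93  0.08  0.57 -1.78] F [-0.63  1.44  0.06] w 0.0
linear [0.028 0.075 0.974] dr [ 0.0002  0.0008 -0.001 ]
[324.9 196.6]
[415.6 200. ]
[326.6 193.1] [ 304  174   47   38 1425] [0.5304 0.0137 0.061 ]
[ 25.1 189.1] [   0  177   56   25 1029] [0.534  0.2608 0.061 ]
[415.6 196.5] [ 392  179   45   36 1056] [ 0.5275 -0.0598  0.061 ]
[ 11.4 229.5] [  0 217  21  29 301] [0.4988 0.2809 0.061 ]
[ 73.6 237.5] [ 49 223  53  31 915] [0.4915 0.2295 0.061 ]
[419.9 336.9] [407 323  27  28 366] [ 0.392  -0.0752  0.061 ]
```

View pics/w4.png

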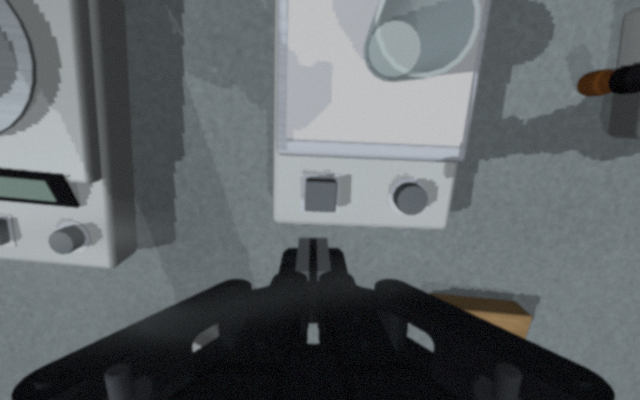

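Square key top centre about (321,195) → (0.528, 0.0175), almost under the tool. Descend.

Emit:
send_rows:
  dr:
    - [0,0,0]
    - [0,0,0]
    - [0,0,0]
    - [0,0,0]
    - [0,0,0]
    - [0,0,0]
    - [0,0,0]
  linear:
    - [0.035,0.03,0.2]
    - [0.035,0.03,0.4]
    - [0.035,0.03,0.6]
    - [0.035,0.03,0.8]
    - [0.035,0.03,1]
    - [0.035,0.03,1]
    - [0.035,0.03,1]
  claw: [0,0,0,0,0,0,0]

```text
time: 10.05
ee_pos: [0.5279, 0.0226, 0.0878]
orientation: [-3.141, -0.003, 0.005]
force: [0.1, -1.0, 1.3]
width: -0.0001
finger_force: 0.0
```

```bash
python3 - <<'E'
from h import *
delta([.528,.0175,.077])
im=r.grab_frame('wrist');cv2.imwrite('pics/w5.png',im[100:,100:600,::-1])
E
```

```text
t 10.05 pos [0.5279 0.0226 0.0878] rv [-3.141e+00 -3.000e-03  5.000e-03] q [-0.1   0.82 -0.05  1.98  0.1   0.34 -1.8 ] F [ 0.06 -1.    1.3 ] w -0.0001
linear [0.002 0.052 0.108] dr [-0.0002  0.0009  0.0007]
```

View pics/w5.png

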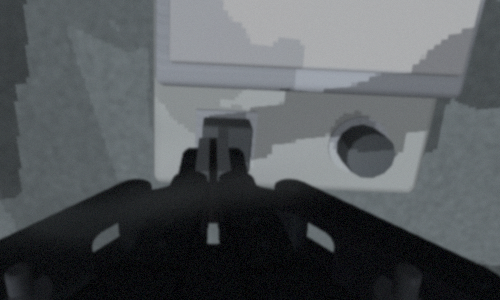

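Fingers (centre u≈214) sit about 7 mm left of the square key's centre (≈227), so I'll shift then press.

Emit:
send_rows:
  dr:
    - [0,0,0]
    - [0,0,0]
    - [0,0,0]
    - [0,0,0]
    - [0,0,0]
  linear:
    - [0,0.07,0]
    - [0,0.07,0]
    - [0,0.07,0.05]
    - [0,0.07,0.1]
    - [0,0.07,0.1]
  claw: [0,0,0,0,0]

```text
time: 10.52
ee_pos: [0.5284, 0.0139, 0.0782]
orientation: [-3.142, 0.0, 0.001]
force: [-0.1, 0.1, 0.0]
width: 0.0002
finger_force: 0.0
```

Emit:
send_rows:
  dr:
    - [0,0,0]
    - [0,0,0]
    - [0,0,0]
    - [0,0,0]
  linear:
    - [0,0,0.01]
    - [0,0,0.02]
    - [0,0,0.03]
    - [0,0,0.03]
  claw: [0,0,0,0]

```text
time: 10.85
ee_pos: [0.5285, 0.014, 0.0757]
orientation: [3.142, -0.0, -0.001]
force: [-0.6, 0.7, 1.2]
width: 0.0004
finger_force: 0.5
```

Emit:
send_rows:
  dr:
    - [0,0,0]
    - [0,0,0]
    - [0,0,0]
    - [0,0,0]
  linear:
    - [0,0,0.01]
    - [0,0,0.02]
    - [0,0,0.02]
    - [0,0,0.02]
  claw: [0,0,0,0]

```text
time: 11.18
ee_pos: [0.5285, 0.0139, 0.0737]
orientation: [3.142, -0.0, -0.001]
force: [-0.8, 0.6, 3.1]
width: -0.0
finger_force: 1.4
```

Emit:
send_rows:
  dr:
    - [0,0,0]
    - [0,0,0]
    - [0,0,0]
    - [0,0,0]
  linear:
    - [0,0,0.01]
    - [0,0,0.02]
    - [0,0,0.03]
    - [0,0,0.03]
  claw: [0,0,0,0]

```text
time: 11.52
ee_pos: [0.5285, 0.0139, 0.0707]
orientation: [3.142, -0.0, -0.001]
force: [-1.8, 0.4, 3.7]
width: 0.0005
finger_force: 1.8
```

Emit:
send_rows:
  dr:
    - [0,0,0]
    - [0,0,0]
    - [0,0,0]
    - [0,0,0]
  linear:
    - [0,0,0.01]
    - [0,0,0.02]
    - [0,0,0.02]
    - [0,0,0.02]
  claw: [0,0,0,0]

```text
time: 11.85
ee_pos: [0.5286, 0.0139, 0.0688]
orientation: [3.142, -0.0, -0.0]
force: [-2.8, 0.5, 4.7]
width: 0.0
finger_force: 2.3
```

Emit:
send_rows:
  dr:
    - [0,0,0]
    - [0,0,0]
    - [0,0,0]
    - [0,0,0]
  linear:
    - [0,0,0.005]
    - [0,0,0.01]
    - [0,0,0.01]
    - [0,0,0.01]
  claw: [0,0,0,0]

```text
time: 12.18
ee_pos: [0.5285, 0.0139, 0.0679]
orientation: [3.142, -0.0, -0.0]
force: [-2.9, 0.2, 5.8]
width: 0.0001
finger_force: 3.0
```

Emit:
send_rows:
  dr:
    - [0,0,0]
    - [0,0,0]
    - [0,0,0]
    - [0,0,0]
    - [0,0,0]
    - [0,0,0]
  linear:
    - [0,0,-0.05]
    - [0,0,-0.3]
    - [0,0,-0.6]
    - [0,0,-0.9]
    - [0,0,-1]
    - [0,0,-1]
  claw: [0,0,0,0,0,0]

```text
time: 12.68
ee_pos: [0.5311, 0.0139, 0.1704]
orientation: [-3.141, 0.001, -0.011]
force: [0.7, 0.1, -0.3]
width: -0.0004
finger_force: 0.0
```

```bash
python3 - <<'E'
from h import *
delta([.606,-.31,.19])
a=r.grab_frame('wrist');g=cv2.cvtColor(a,cv2.COLOR_RGB2GRAY);cv2.imwrite('pics/w6.png',a[100:300,150:550,::-1])
E
```

```text
t 12.68 pos [0.5311 0.0139 0.1704] rv [-3.141e+00  1.000e-03 -1.100e-02] q [-0.07  0.68 -0.07  1.93  0.09  0.52 -1.77] F [ 0.74  0.12 -0.27] w -0.0004
linear [ 0.752  3.239 -0.193] dr [-0.0002 -0.0022 -0.0002]
```

View pics/w6.png

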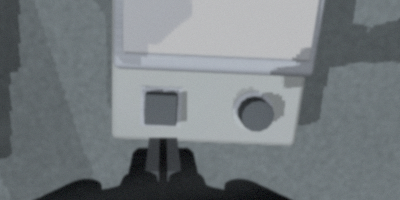

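The square key is visibly lowered (161,108) and the round key is untouched. No more pictures to view; the dome will be located numerically.

Emit:
send_rows:
  dr:
    - [0,0,0]
    - [0,0,0]
    - [0,0,0]
    - [0,0,0]
    - [0,0,0]
  linear:
    - [0,0.25,-0.2]
    - [0,0.5,-0.2]
    - [0,0.75,-0.2]
    - [0,1,-0.2]
    - [0,1,-0.2]
  claw: [0,0,0,0,0]

```text
time: 13.15
ee_pos: [0.5272, -0.093, 0.1859]
orientation: [3.137, -0.014, -0.005]
force: [0.3, -0.5, 0.6]
width: 0.0001
finger_force: 0.0
```

Emit:
send_rows:
  dr:
    - [0,0,0]
    - [0,0,0]
    - [0,0,0]
    - [0,0,0]
    - [0,0,0]
  linear:
    - [0.1,0.25,0]
    - [0.2,0.5,0]
    - [0.3,0.75,0]
    - [0.4,1,0]
    - [0.4,1,0]
  claw: [0,0,0,0,0]

```text
time: 13.57
ee_pos: [0.5692, -0.193, 0.1858]
orientation: [3.137, -0.012, -0.0]
force: [0.4, -2.0, 0.9]
width: 0.0001
finger_force: 0.0
```

Emit:
send_rows:
  dr:
    - [0,0,0]
    - [0,0,0]
    - [0,0,0]
    - [0,0,0]
    - [0,0,0]
    - [0,0,0]
  linear:
    - [0.1,0.25,0]
    - [0.2,0.5,0]
    - [0.3,0.75,0]
    - [0.35,1,0]
    - [0.35,1,0]
    - [0.35,1,0]
  claw: [0,0,0,0,0,0]

```text
time: 14.07
ee_pos: [0.6025, -0.2873, 0.1854]
orientation: [-3.141, 0.005, 0.005]
force: [-0.0, 0.4, 0.2]
width: -0.0
finger_force: 0.0
```

```bash
cat > d.py <<'E'
from h import *
delta([.6055,-.3105,.09])
W=cam('wrist');im=r.grab_frame('wrist');g=cv2.cvtColor(im,cv2.COLOR_RGB2GRAY)
p=proj(W,[.6055,-.3105,.051]).round().astype(int);print('pred',p)
u,v=p;print(g[max(0,v-48):v+49:6,max(0,u-60):u+61:6])
E
python3 d.py
```

```text
t 14.07 pos [ 0.6025 -0.2873  0.1854] rv [-3.141  0.005  0.005] q [ 0.44  0.82 -0.13  1.48  0.13  0.85 -1.31] F [-0.   0.4  0.2] w -0.0
linear [0.033 0.233 0.954] dr [-0.0001  0.0009 -0.0009]
pred [341 194]
[[191 191 187 181 173 166 157 142 139 132 128 132 134 130 125 118  23  20
   31 133  96]
 [181  49  31  20 130 124 119  97  73  49  35  18  23  44  84 112 152 177
  187 173  95]
 [194  35   8  30  42  83 117 151 177 184 190 193 192 193 192 195 193 192
  194 177  99]
 [193 194 191 194 193 194 194 189 173 166 168 172 176 187 192 194 193 191
  192 179  95]
 [179 195 193 195 195 192 187 171  90  84  81  78  75 143 139 195 194 192
  195 183  92]
 [181 195 195 194 195 193 176  89  94 107 106 100  87  85 147 162 194 193
  193 186  93]
 [186 195 194 193 196 192 154 101 111 110 106 105 103  84 137 140 192 192
  191 189  99]
 [176 195 194 194 193 194 138 111 108 107 108 104 101  94 105 143 194 192
  194 190  98]
 [160 194 193 192 195 194 146 114 110 108 108 107 102  94 118 146 194 193
  193 191 100]
 [139 194 194 193 192 193 191 104 109 109 108 105 105  85 145 190 192 196
  195 193 101]
 [134 192 194 194 194 193 195 155 102 104 106 107  96 120 193 193 195 194
  193 193 125]
 [133 189 193 193 192 193 193 193 181 102  93 104 177 193 190 189 186 181
  175 167 133]
 [133 188 191 190 194 189 188 182 176 172 161 154 140 132 135 130 132 130
  132 126 134]
 [129 146 142 140 129 130 133 133 126 130 130 128 134 127 134 132 131 132
  132 130 129]
 [133 134 130 131 129 132 134 137 129 129 129 130 127 135 132 130 129 129
  131 124 128]
 [134 130 128 128 121 124 123 123 129 124 130 127 129 126 135 132 131 126
  129 131 130]
 [136 132 128  80  68  28  58  68 128 131 133 132 132 133 131 128 130 134
  130 128 130]]
```

Dome blob centres at ≈(341,192) against a prediction of (341,194), so (0.606, −0.310) is confirmed.

Emit:
send_rows:
  dr:
    - [0,0,0]
    - [0,0,0]
    - [0,0,0]
    - [0,0,0]
    - [0,0,0]
    - [0,0,0]
    - [0,0,0]
    - [0,0,0]
  linear:
    - [0.03,0.2,0]
    - [0.03,0.2,0.2]
    - [0.03,0.2,0.4]
    - [0.03,0.2,0.6]
    - [0.03,0.2,0.8]
    - [0.03,0.2,0.95]
    - [0.03,0.2,0.95]
    - [0.03,0.2,0.95]
  claw: [0,0,0,0,0,0,0,0]

```text
time: 14.78
ee_pos: [0.6062, -0.3037, 0.0917]
orientation: [-3.139, -0.003, 0.004]
force: [0.8, -0.1, 1.1]
width: 0.0003
finger_force: 0.0
```

```bash
python3 d.py | head -3; python3 - <<'E'
from h import *
W=cam('wrist');im=r.grab_frame('wrist');g=cv2.cvtColor(im,cv2.COLOR_RGB2GRAY)
k,l,st,c=cv2.connectedComponentsWithStats(((g>60)&(g<135)).astype(np.uint8),connectivity=4)
for i in range(1,k):
    if st[i][4]>700: print(c[i].round(1),st[i])
print(g[190:300:6,250:400:6])
E
```

```text
t 14.78 pos [ 0.6062 -0.3037  0.0917] rv [-3.139e+00 -3.000e-03  4.000e-03] q [ 0.46  0.95 -0.12  1.5   0.16  0.7  -1.3 ] F [ 0.81 -0.1   1.13] w 0.0003
linear [-0.007  0.068  0.017] dr [-0.0007  0.0008  0.0006]
pred [326 240]
[316.5 156.4] [     0      0    640    400 155421]
[[ 75 104 141 143 163 171 173 172 170 173 169 159 180 191 181 189 193 196
  192 194 195 193 195 195 195]
 [193 193 195 173 170 172 170 172 168 164 175 170 159 157 147 158 152 161
  192 196 181 149 144 145 140]
 [195 195 193 195 174 174 171 167 169 169  79  48  70  63  53  51 107 145
  140 139 143 141 139 143 141]
 [195 193 195 194 195 185 169 167 167  65  85  82  88  86  81  79  62 108
  148 141 141 140 140 142 142]
 [191 190 190 194 193 192 186 168  84  92  93  95 108 109 106  96  78  66
  140 151 141 143 140 140 140]
 [190 189 190 190 193 192 190 155  92 101 102  99 108 106 105 103  81  68
   86 149 139 140 141 140 139]
 [189 190 188 191 189 189 192 127  98 104  97 105 109 109 109 106  82  79
   67 150 139 141 140 142 142]
 [188 190 189 189 187 189 192 119 115 112 100 109 108 110 107 106  82  79
   66 149 143
[... 473 characters left out ...]
68  68  29  36  64  67  22  29 131 191
  192 190 189 187 182 180 175]
 [190 191 194 191 193  68  34  32  70  69  30  36  71  72  36  32  88 155
  144 141 135 132 133 132 135]
 [179 184 178 174 158  32  29  34  32  61  41  51  56  34  38  36  40 118
  130 124 127 129 124 130 129]
 [131 138 125 130  39  37  40  44  41  41  48  50  36  40  43  45  43  45
  125 127 127 124  69  51  57]
 [ 55 128 116  70  40  45  44  44  46  43  43  43  40  41  41  44  40  39
   69 119 124  43  40  35  33]
 [ 46  43  51  47  47  48  46  46  45  43  45  41  42  38  37  38  32  38
   37  32  36  33  30  28  31]
 [ 49  51  48  53  49  48  42  45  47  45  44  37  35  32  36  36  35  30
   30  30  32  30  28  28  25]]
```

Emit:
send_rows:
  dr:
    - [0,0,0]
    - [0,0,0]
    - [0,0,0]
    - [0,0,0]
    - [0,0,0]
    - [0,0,0]
  linear:
    - [0,0.06,0]
    - [0,0.06,0.05]
    - [0,0.06,0.1]
    - [0,0.06,0.15]
    - [0,0.06,0.2]
    - [0,0.06,0.2]
  claw: [0,0,0,0,0,0]

```text
time: 15.38
ee_pos: [0.6058, -0.3115, 0.0712]
orientation: [-3.14, -0.0, 0.004]
force: [0.1, 0.8, -0.2]
width: -0.0001
finger_force: 0.0
```

```bash
python3 d.py | head -3; python3 - <<'E'
from h import *
g=cv2.cvtColor(r.grab_frame('wrist'),cv2.COLOR_RGB2GRAY);print(g[196:300:5,262:382:6])
E
```

```text
t 15.38 pos [ 0.6058 -0.3115  0.0712] rv [-3.14  -0.     0.004] q [ 0.47  0.98 -0.12  1.49  0.16  0.68 -1.3 ] F [ 0.07  0.78 -0.16] w -0.0001
linear [-0.003 -0.011 -0.188] dr [-0.0004  0.0007  0.    ]
pred [312 254]
[[148 165 174 173 174 174 174 164 166 164 162 167 177 173 176 182 197 196
  201 154]
 [175 174 173 173 175 166 174 169 178 174 175 173 163 161 194 198 201 200
  197 143]
 [175 178 176 173 168 175 174 144  82  88  87 110 115 145 144 198 192 200
  173 143]
 [186 174 176 169 172 154  56  57  72  59  54  49  75 143 152 141 147 150
  144 144]
 [195 177 166 173 154  69  88  89  83  86  80  73  58  62 149 148 144 144
  142 144]
 [194 194 167 172  74  92  93  91  98  97  90  82  70  64 113 149 143 144
  140 145]
 [195 186 167 135  96  96 103 102 101  96  88  75  72  72  55 150 153 143
  142 141]
 [194 192 168  91  99 110 104  99  93  69  74  70  78  72  67 143 152 143
  145 141]
 [193 195 165  99 109 106  98  92  76  68  68  66  81  81  68 111 155 145
  143 144]
 [195 196 159 100 108 104  88  66  38  44  67  68  83  81  70  73 154 143
  143 145]
 [195 197 180 100 106  96  80  66 
[... 201 characters left out ...]
 148 194
  196 199]
 [196 198 198  85  22  23  66  70  30  38  70  65  28  28  65 128 175 195
  198 196]
 [196 198 197  82  24  28  69  70  22  37  69  71  26  30  56 178 192 192
  194 195]
 [196 192 194  45  29  28  57  87  35  50  83  57  35  31  67 190 188 193
  193 195]
 [198 196 111  33  36  37  39  41  44  52  35  34  38  44  40 140 189 189
  191 185]
 [193 192  41  42  44  45  44  40  44  46  41  45  43  43  41  46 162 155
  148 127]
 [170  88  49  48  46  43  46  44  42  42  42  39  37  41  45  45  69 118
  128  44]
 [ 50  48  54  51  52  44  46  44  50  44  41  42  40  37  44  41  44  37
   42  35]
 [ 54  55  52  54  51  41  50  39  41  45  37  39  37  32  34  38  31  34
   35  27]]
```

Key spans u≈280–352 (centre 316) against fingers at 313, so it is centred. Press.

Emit:
send_rows:
  dr:
    - [0,0,0]
    - [0,0,0]
    - [0,0,0]
    - [0,0,0]
  linear:
    - [0,0,0.02]
    - [0,0,0.04]
    - [0,0,0.06]
    - [0,0,0.06]
  claw: [0,0,0,0]

```text
time: 15.82
ee_pos: [0.6068, -0.3121, 0.0667]
orientation: [3.141, -0.0, 0.0]
force: [-0.4, 0.8, 0.2]
width: 0.0002
finger_force: 0.0
```

Emit:
send_rows:
  dr:
    - [0,0,0]
    - [0,0,0]
    - [0,0,0]
    - [0,0,0]
  linear:
    - [0,0,0.01]
    - [0,0,0.02]
    - [0,0,0.02]
    - [0,0,0.02]
  claw: [0,0,0,0]

```text
time: 16.15
ee_pos: [0.6068, -0.3121, 0.065]
orientation: [3.141, -0.0, 0.0]
force: [-0.3, -0.2, 2.9]
width: -0.0001
finger_force: 1.6
```

Emit:
send_rows:
  dr:
    - [0,0,0]
    - [0,0,0]
    - [0,0,0]
    - [0,0,0]
  linear:
    - [0,0,0.01]
    - [0,0,0.02]
    - [0,0,0.02]
    - [0,0,0.02]
  claw: [0,0,0,0]

```text
time: 16.48
ee_pos: [0.6068, -0.3121, 0.0629]
orientation: [3.141, -0.0, 0.0]
force: [-1.0, -0.6, 4.1]
width: -0.0
finger_force: 2.0
```

Emit:
send_rows:
  dr:
    - [0,0,0]
    - [0,0,0]
    - [0,0,0]
    - [0,0,0]
  linear:
    - [0,0,0.01]
    - [0,0,0.02]
    - [0,0,0.025]
    - [0,0,0.025]
  claw: [0,0,0,0]

```text
time: 16.82
ee_pos: [0.6068, -0.3121, 0.0604]
orientation: [3.141, -0.0, 0.0]
force: [-0.5, 0.1, 5.1]
width: -0.0005
finger_force: 2.5
```

Emit:
send_rows:
  dr:
    - [0,0,0]
    - [0,0,0]
    - [0,0,0]
    - [0,0,0]
  linear:
    - [0,0,0.005]
    - [0,0,0.01]
    - [0,0,0.01]
    - [0,0,0.01]
  claw: [0,0,0,0]

```text
time: 17.15
ee_pos: [0.6068, -0.3121, 0.0596]
orientation: [3.141, -0.0, 0.001]
force: [-0.9, 1.2, 4.9]
width: -0.0001
finger_force: 2.8
```

Emit:
send_rows:
  dr:
    - [0,0,0]
    - [0,0,0]
    - [0,0,0]
    - [0,0,0]
    - [0,0,0]
    - [0,0,0]
    - [0,0,0]
  linear:
    - [0,0,-0.05]
    - [0,0,-0.3]
    - [0,0,-0.6]
    - [0,0,-0.9]
    - [0,0,-1]
    - [0,0,-1]
    - [0,0,-1]
  claw: [0,0,0,0,0,0,0]

```text
time: 17.73
ee_pos: [0.6063, -0.3121, 0.1589]
orientation: [3.142, -0.0, -0.001]
force: [0.7, -0.5, -0.8]
width: -0.0003
finger_force: 0.0
```

```bash
python3 -c "
from h import *
delta([.6,-.3,.16]); print(r.job_done())"
```

```text
t 17.73 pos [ 0.6063 -0.3121  0.1589] rv [ 3.142e+00 -0.000e+00 -1.000e-03] q [ 0.48  0.87 -0.14  1.45  0.14  0.83 -1.28] F [ 0.73 -0.49 -0.76] w -0.0003
linear [-0.063 -0.121 -0.01 ] dr [ 0.      0.0001 -0.0001]
the job is handed in; nothing more can be done
None
```

I pressed the bar, square and domed keys in that order, each about 5–7 mm judging by force (5–6 N peak), then lifted clear and handed the job in at about 18 s; I saw the first two down in the wrist camera, but the domed key rests on force and travel alone, since my picture limit was used up.

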